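# Slide a painting panel under the jig's spring clip

### The arm

A 6-joint arm with a two-finger parallel gripper is mounted at the origin on the work surface. World frame = base frame: x ahead of the robot, y to its left, z up, the work surface at z = 0. Lengths are in m, angles in rad, forces in N, time in s.
With the tool pointing down it reaches from about 0.35 to 0.925 m from the base axis. Payload 6.4 kg.
Tool frame: the origin (TCP) lies where the fingers leave the gripper's body, on its centre line; the fingertips stand 97 mm ahead of it and the grasp point (between the pads) lies 78 mm ahead of it; z points along the fingers, y is the line along which they close (so a half turn about z gives the same grasp; the last joint's range is limited). The gripper opens to 94 mm and grips with 3 to 60 N. Pads are 16 mm wide; open, the fingers measure 119 mm over their backs; the gripper's body (75 mm by 177 mm) begins 78 mm behind the grasp point.
Start: joints at [-1.325, 0.245, 1.558, -0, 1.339, -0.174], TCP at [0.265, -0.594, 0.303] pointing down, gripper open.
Joint ranges: [-3.13, 3.13], [-1.02, 2.26], [0.13, 2.54], [-0.95, 4.09], [0.21, 2.88], [-2.74, 2.74]. Speed limits (rad/s): [2.57, 2.57, 3.14, 3.14, 3.14, 3.14].

### API

Orientations are given as [roll, pitch, yaw] about the fixed x, y, z axes, in that order (R = Rz(yaw) Ry(pitch) Rx(roll)).
In Python, from cell import readout, cams, job, finder gives the robot as it stands.
- The arm moves only by the tool arm_command, never from a script. Its argument "steps" is one flat list of numbers, 7 for each row, row after row: the shift along the tool's x, y, z each as a share of 0.15 m, from -1 to 1, then the turn, a rotation vector about the tool's x, y, z each as a share of 1.5 rad, from -1 to 1, then the gripper's target within -1 to 1 (fully open at 1, half-way at 0, shut at -1). In form: [tx, ty, tz, ax, ay, az, hand, tx, ty, tz, ax, ay, az, hand, ...]. A call has 1 to 20 rows; each row is the pose to reach, as a shift and turn from the pose commanded when the call began, along the tool's axes at that moment; what a row does not reach only later rows make up. A row lasts 1/8 s, in which the tool goes at most 62.5 mm and 10.7 degrees, less where a joint would pass 70% of its speed; a pose out of reach is approached as far as the arm can. A call with a number of a shift or a turn outside -1 to 1 is refused whole. A call with a gripper value outside its range is refused whole. The fingers move at their own pace and stop on an object; "grip_force" is the grip in N (left out, the last holds). Time passes only in rows, so rows that repeat a pose let the fingers close. It gives the time, the measured TCP pose, the force, the opening and the grip force at its end, in the units of the state.
- readout.observe(): the state, without advancing time (a new reading comes with each control period).
- cams.snapshot(name): name is "scene" or "top" or "wrist"; returns a dict with "color" (480x640x3 uint8, red, green, blue), "mtx" (3x3 intrinsics, pixels), "world_to_cam" (4x4, takes a point from world to camera coordinates); the wrist camera has in their place "hand_eye" (4x4, takes a point from camera to tool coordinates, whose origin is the TCP and whose axes are the flange's). Camera axes: x right, y up, looking along -z (the intrinsics and any distortion apply to the point x, -y, -z); pixel columns grow to the right and rows downward; lengths in m; the calibration is good to about 2 mm. A picture is of the moment at which its call begins: read the wrist's pose just before it. There is no depth.
- job.hand_in(): hands the job in; it is judged then, once.
Trained networks look in the newest picture that a camera, given by its name, has taken for a name from the list of things; names that differ only in an ending like _2 or _b are one class to them, and where a whole thing is asked for, a point or a joint stands for the part that bears it (a point fixed in the world has none). Each returns a list of dicts, best first, with "confidence" (0 to 1); they miss things now and then, are a little off and sometimes report something else, mostly with a low value. They report only what shows in the picture. A call takes as long as a camera call.
- finder.trace(camera, label): "region" (480x640 bool, what is visible of it) and "rect" ([left, top, width, height] in pixels, round what is visible of it).
The state is a dict: "t": time; "qpos": joint angles; "qd": joint speeds; "joint_efforts": joint torques, N m; "ee_pos": TCP position; "tool_rot": TCP orientation; "force": force on the tool from outside, world axes, zero at the start; "ft_torque": the same for the moment, N m; "grip_width": finger opening in m; "grasp_force": force on a finger pad.
Only numpy, scipy, OpenCV 4.12 (cv2) and the standard library are available. Lean on these libraries where they do the work, as an engineer would, in place of code of your own. Each camera call takes 0.05 s, during which the arm holds its last target. There are 200 camera calls.

### The job

Press the yellow paddle of the painting jig's spring clip down with one fingertip, and keep it down while your other fingertip pushes the white-edged panel along its channel, beneath the raised red lip, until it is fully home against the end stop; then let go of the paddle so that the lip holds the panel, and finish clear of it. The panel is only pushed, never lifted or tipped, and the other things on the table are left where they are.

Things in the scene. Friction and masses are not known exactly. Their poses are not given: they have to be found in the camera images.
- jig: wooden painting jig fixed to the table (all lengths in mm): bed x -115 to +95, y -40 to +44, top face 20 above the table. Origin at table height below the middle of its 64 wide channel (y -32 to +32); x points along the channel to the end stop, y across it towards the yellow paddle, z up. Dark guide strips beside the channel rise 8 above the bed; its -x end is open.
- end_stop (a point): middle of the foot of the dark end stop's face, jig x = +80 (stop 12 high, across the channel)
- panel: white-edged wooden painting panel, brown top with white spots, 80 (x, along the channel) x 60 (y) x 15 thick, about 70 g. Origin at the centre of its underside, axes along the jig's. It starts on the bed in the channel, short of the lip. Fully home, its front face is on the end stop and its rear face at jig x = 0.
- home (a point): where the panel's origin is when the panel is fully home (jig x +40, y 0, z 20)
- clip (a joint): angle (rad) of the spring clip, a seesaw on a steel rod along jig x at y = +38, z = 38. 0 = shut, at rest; grows as the paddle is pressed, to a stop at 0.36. Shut, the red lip is 8 above the bed and blocks the panel; it clears it from 0.19 (4 mm to spare at 0.28); let go on the panel it rests at about 0.17. Pressing 30 out from the rod takes about 3 N at first, 6 N at the stop, anywhere along x.
- paddle_mid (a point): middle of the top face of the yellow paddle, the plate pressed down to open the clip: jig x -105 to +15, 8 to 52 out from the rod (jig y 46 to 90). At rest it slopes up away from the rod by 0.28 rad (middle 36 above the table); at clip angle 0.28 it is level, top 27 above the table (7 above the bed, 8 below the panel's top); at the stop its middle is 25. A pressing fingertip can slide along it.
- lip_foot (a point): middle of the underside of the clip's red lip, a block 20 x 12 x 15 on a steel arm, over the channel at jig x 50 to 70, y -14 to -2; it presses on the panel when the paddle is let go
- spare_panel: unpainted-edged spare wooden panel with blue spots, 80 x 60 x 15, lying beside the jig; origin at the centre of its underside
- paint_jar: white jar with a blue cap, 44 across, 65 high, standing beside the jig; origin at the centre of its underside
- cork_block: cork sanding block 60 x 40 x 30 beside the jig; origin at the centre of its underside
- dye_bowl: white bowl 110 across, 50 high; origin at the centre of its underside
- brush: paint brush 200 long with a blue handle, lying on the table
- orange: an orange, 72 across, 69 high; origin at the centre of its underside
- jar_ring: brass jar ring 68 across, 12 high; origin at the centre of its underside

How it is judged:
On the way, in this order (a step that is already met when the one before it is completed fails the run):
1. a fingertip holds the paddle down, the clip open (angle over 0.2), before the panel reaches the lip (contact force between the fingers and clip_c3 above 0.5 N and value of joint clip above 0.2 rad and x of panel in the frame of jig below 0.013 m), for 0.1 s.
2. with the paddle still held down (clip angle over 0.2), the panel is pushed home, within 3 mm of the end stop (contact force between the fingers and clip_c3 above 0.5 N and value of joint clip above 0.2 rad and x of panel in the frame of jig between 0.037 and 0.043 m), for 0.1 s.
At the end, for the whole second after the job is handed in: The panel lies flat on the bed, straight in the channel, within 3 mm of the end stop, at rest, with the clip let go and its red lip pressing on the panel (over 1 N, clip angle 0.12 to 0.21) (x of panel in the frame of jig between 0.037 and 0.043 m and contact force between clip_c2 and panel above 1 N and value of joint clip between 0.12 and 0.21 rad and angle between the x axis of panel and the x axis of jig, either way round below 0.08 rad and height (world z) of panel between 0.017 and 0.023 m and angle between panel's own z axis and vertical below 0.06 rad and linear speed of panel below 0.01 m/s); the robot touches nothing.
It fails at once if the panel is lifted (more than 10 mm off the bed) or tipped (over 0.2 rad) (height (world z) of panel above 0.03 m or angle between panel's own z axis and vertical above 0.2 rad).
It fails at once if another thing on the table (spare panel, jar, cork, bowl, brush, orange or brass ring) is moved more than 15 mm (distance of any of spare_panel, paint_jar, cork_block, dye_bowl, brush, orange, jar_ring from where it was at the start of the episode above 0.015 m).
It also fails if it takes over 35 s, if anything falls off the work surface, if the arm or the gripper's body presses on something with over 40 N, if the wrist force passes 120 N, or if a joint passes its speed limit or range.

## Working session

There is one attempt and no reset: what is moved stays moved. The work goes in short steps, Python scripts to look and compute and a tool call to move; the robot and the scene stay as the last step left them, time stands still between calls to the robot, and variables do not carry over. Pictures are saved under pics/ and viewed, at most 10 in all, crops included, and the job is handed in when it is done.

Besides the shell and the picture viewer there is one more tool, called after "Call:" as name(argument=value, ...), one argument or row to a line, values as JSON. arm_command: Moves the arm, as the interface text tells. Its arguments: {"type":"object","properties":{"steps":{"type":"array","items":{"type":"number","minimum":-1,"maximum":1}},"grip_force":{"type":"number"}},"required":["steps"]}

```bash
mkdir -p pics; ls; cat > h.py <<'E'
import numpy as np, cv2
from scipy.spatial.transform import Rotation as R
from cell import readout, cams, job, finder
def snap(n,f=None):
    s=cams.snapshot(n)
    if f: cv2.imwrite(f'pics/{f}.png',s['color'][:,:,::-1])
    return s
E
python3 - <<'E'
from h import *
o=readout.observe(); print(o)
for n in ['scene','top']:
    s=snap(n,n); print(n,s.keys(),s['mtx'],s['world_to_cam'])
    for l in ['jig','panel','paddle_mid','lip_foot','clip','spare_panel','paint_jar','cork_block','dye_bowl','orange','jar_ring','brush']:
        r=finder.trace(n,l); print(l,[(round(x['confidence'],2),x['rect']) for x in r[:2]])
E
```

```text
pics
{'t': 0.0, 'qpos': array([-1.32508949e+00,  2.45769420e-01,  1.55899249e+00, -2.79802820e-05,
        1.33870043e+00, -1.74072331e-01]), 'qd': array([ 5.04535526e-06, -6.15574509e-04,  4.94445369e-04, -1.20172889e-03,
        5.47395430e-04,  1.36619290e-03]), 'joint_efforts': array([ 3.44140972e-04, -4.15824330e+01, -3.14606917e+01,  6.84936368e-02,
        3.29576398e-02, -1.21918888e-04]), 'ee_pos': array([ 0.26482783, -0.59314951,  0.30158533]), 'tool_rot': array([-3.13974651e+00, -2.97012818e-04,  4.19785354e-01]), 'force': array([-0.2875585 ,  1.000941  , -1.09061594]), 'ft_torque': array([ 0.02618374, -0.02905037, -0.00652514]), 'grasp_force': 0.0, 'grip_width': 0.09410022496137548}
scene dict_keys(['color', 'mtx', 'world_to_cam']) [[534.51692719   0.         312.34050079]
 [  0.         534.51692719 241.16889682]
 [  0.           0.           1.        ]] [[ 0.65975902  0.75140231  0.01061138 -0.37690869]
 [-0.54137266  0.46545708  0.70018951  0.28076112]
 [ 0.52118487 -0.46770105  0.71387818 -1.77714582]
 [ 0.          0.          0.          1.        ]]
jig [(0.94, [3
[... 956 characters left out ...]
0  0.00000000e+00  0.00000000e+00  1.00000000e+00]]
jig [(0.72, [232.4, 199.5, 74.3, 78.9])]
panel [(0.78, [258.9, 229.5, 28.8, 32.5])]
paddle_mid [(0.59, [237.7, 208.6, 56.7, 52.6])]
lip_foot [(0.81, [234.4, 213.7, 63.4, 50.2])]
clip [(0.66, [234.1, 213.3, 60.8, 50.0])]
spare_panel [(0.6, [204.3, 215.5, 33.9, 30.9]), (0.26, [457.4, 251.9, 18.5, 65.9])]
paint_jar [(0.62, [293.2, 257.8, 12.3, 14.8])]
cork_block [(0.84, [309.3, 221.6, 18.4, 20.9]), (0.43, [232.6, 215.2, 63.2, 51.2])]
dye_bowl [(0.69, [132.7, 239.6, 40.1, 40.5]), (0.59, [418.9, 202.6, 22.1, 18.9])]
orange [(0.8, [157.8, 197.6, 27.0, 28.3])]
jar_ring [(0.63, [418.5, 201.6, 21.7, 22.9])]
brush [(0.82, [455.4, 253.2, 21.5, 62.9])]
```

```bash
python3 - <<'E'
import cv2
a=cv2.imread('pics/scene.png')[180:300,280:420]; b=cv2.imread('pics/top.png')[180:300,190:340]
cv2.imwrite('pics/c1.png',cv2.resize(a,None,fx=5,fy=5,interpolation=2))
cv2.imwrite('pics/c2.png',cv2.resize(b,None,fx=5,fy=5,interpolation=2))
E
```

```text
(no output)
```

View pics/c1.png

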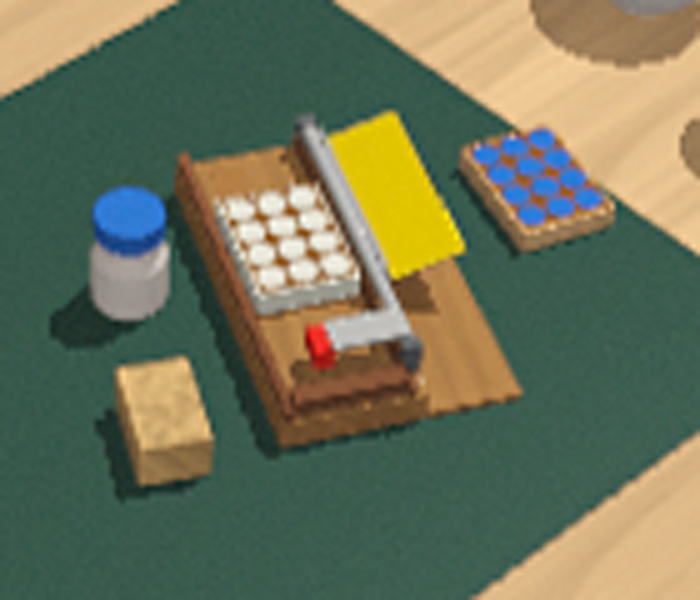

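View pics/c2.png

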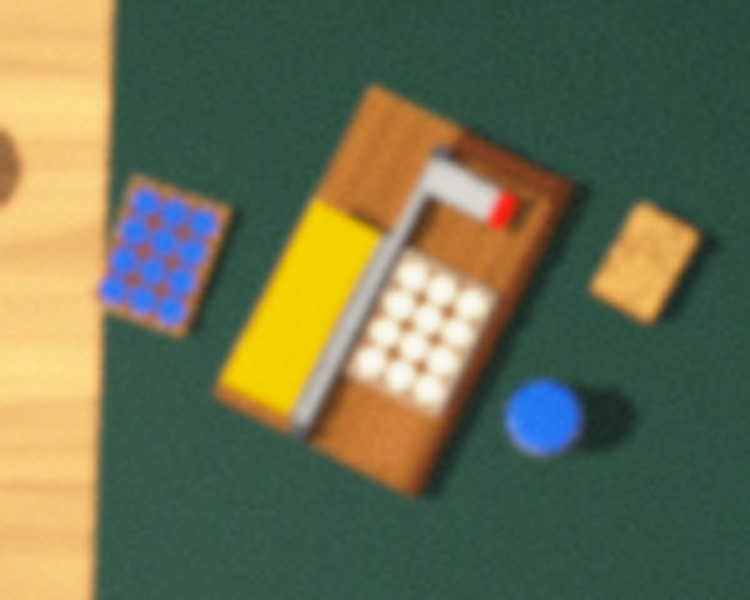

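```bash
cat >> h.py <<'E'
def proj(P,s,ee=None):
    P=np.atleast_2d(P)
    if 'world_to_cam' in s: M=s['world_to_cam']
    else:
        T=np.eye(4);T[:3,:3]=R.from_euler('xyz',ee['tool_rot']).as_matrix();T[:3,3]=ee['ee_pos']
        M=np.linalg.inv(T@s['hand_eye'])
    c=P@M[:3,:3].T+M[:3,3]; c=c*[1,-1,-1]
    return (c@s['mtx'].T)[:,:2]/c[:,2:]
def jig2w(p,P):
    P=np.atleast_2d(P)/1000.
    return R.from_euler('z',p[2]).apply(P)+[p[0],p[1],p[3] if len(p)>3 else 0]
def tool(d,o=None):  # world vector -> tool axes shares
    o=o or readout.observe()
    return R.from_euler('xyz',o['tool_rot']).inv().apply(d)/.15
E
python3 - <<'E'
from h import *
from scipy.optimize import least_squares
t=cams.snapshot('top'); s=cams.snapshot('scene')
T=[((318,200),(15,88,42)),((218,385),(-105,88,42)),((382,235),(15,46,30)),((573,185),(95,-40,28)),((418,495),(-115,-40,24)),((505,207),(60,-8,43))]
S=[((183,155),(-115,-40,28)),((285,445),(95,-40,0)),((395,112),(-105,88,42)),((465,245),(15,88,42)),((398,278),(15,46,30))]
tp=np.array([a for a,b in T])/5.+[190,180];sp=np.array([a for a,b in S])/5.+[280,180]
TP=[b for a,b in T];SP=[b for a,b in S]
f=lambda p:np.r_[(proj(jig2w(p,TP),t)-tp).ravel(),(proj(jig2w(p,SP),s)-sp).ravel()]
for p0 in ([.6,.05,-.46],[.6,.05,-.46,0.]):
    r=least_squares(f,p0,loss='soft_l1');print(r.x.round(4),r.fun.reshape(-1,2).round(1).tolist())
E
```

```text
[ 0.5935  0.0832 -0.455 ] [[-0.2, -0.4], [0.8, -1.5], [-0.2, -0.6], [-0.4, -1.1], [-1.8, -0.5], [-1.9, -0.5], [-1.3, -0.7], [-1.0, -0.0], [-0.5, -0.9], [-0.7, 0.3], [-1.9, -0.6]]
[ 0.593   0.0841 -0.4557 -0.0027] [[-0.4, -0.2], [0.6, -1.3], [-0.4, -0.3], [-0.7, -0.8], [-2.1, -0.3], [-2.2, -0.3], [-1.2, -0.3], [-1.0, 0.4], [-0.5, -0.4], [-0.7, 0.7], [-1.9, -0.1]]
```

Call:
arm_command(
  steps=[0.97, -0.88, 0, 0, 0, 0, 0.27, 0.97, -0.88, 0, 0, 0, 0, 0.27, 0.97, -0.88, 0, 0, 0, 0, 0.27, 0.97, -0.88, 0, 0, 0, 0, 0.27, 0.97, -0.88, 0, 0, 0, 0, 0.27],
)

```text
t: 2.02
ee_pos: [0.3442, -0.4138, 0.303]
tool_rot: [3.141, 0.0, 0.421]
force: [0.5, 0.2, 0.6]
grip_width: 0.0595
grasp_force: 0.0
```

Call:
arm_command(
  steps=[0.97, -0.88, 0, 0, 0, 0, 0.27, 0.97, -0.88, 0, 0, 0, 0, 0.27, 0.97, -0.88, 0, 0, 0, 0, 0.27, 0.97, -0.88, 0, 0, 0, 0, 0.27, 0.97, -0.88, 0, 0, 0, 0, 0.27],
)

```text
t: 2.65
ee_pos: [0.4232, -0.2351, 0.3029]
tool_rot: [3.141, 0.0, 0.419]
force: [-0.1, -0.4, -0.1]
grip_width: 0.0595
grasp_force: 0.0
```

Call:
arm_command(
  steps=[0.97, -0.88, 0, 0, 0, 0, 0.27, 0.97, -0.88, 0, 0, 0, 0, 0.27, 0.97, -0.88, 0, 0, 0, 0, 0.27, 0.97, -0.88, 0, 0, 0, 0, 0.27, 0.97, -0.88, 0, 0, 0, 0, 0.27],
)

```text
t: 3.28
ee_pos: [0.5024, -0.0556, 0.3025]
tool_rot: [3.141, 0.001, 0.419]
force: [-0.4, -0.9, -0.3]
grip_width: 0.0597
grasp_force: 0.0
```

Call:
arm_command(
  steps=[0.97, -0.88, 0, 0, 0, -1, 0.27, 0.97, -0.88, 0, 0, 0, -1, 0.27, 0.97, -0.88, 0, 0, 0, -1, 0.27, 0.97, -0.88, 0, 0, 0, -1, 0.27, 0.97, -0.88, 0, 0, 0, -1, 0.27, 0.97, -0.88, 0, 0, 0, -1, 0.27, 0.97, -0.88, 0, 0, 0, -1, 0.27, 0.97, -0.88, 0, 0, 0, -1, 0.27, 0.97, -0.88, 0, 0, 0, -1, 0.27],
)

```text
t: 4.4
ee_pos: [0.5818, 0.1232, 0.3026]
tool_rot: [-3.141, 0.0, 1.914]
force: [-0.5, 0.3, 0.5]
grip_width: 0.06
grasp_force: 0.0
```

Call:
arm_command(
  steps=[0, 0, 0, 0, 0, -0.51, 0.27, 0, 0, 0, 0, 0, -0.51, 0.27, 0, 0, 0, 0, 0, -0.51, 0.27, 0, 0, 0, 0, 0, -0.51, 0.27, 0, 0, 0, 0, 0, -0.51, 0.27, 0, 0, 0, 0, 0, -0.51, 0.27],
)

```text
t: 5.15
ee_pos: [0.5814, 0.125, 0.3026]
tool_rot: [-3.142, -0.0, 2.68]
force: [1.0, -0.2, 0.4]
grip_width: 0.0596
grasp_force: 0.0
```

```bash
python3 - <<'E'
from h import *
import pickle
o=readout.observe(); print(o)
w=snap('wrist','w1'); print(w['mtx'],w['hand_eye']); pickle.dump((o,w),open('w1.pkl','wb'))
for l in ['jig','panel','paddle_mid','lip_foot']: print(l,[(round(x['confidence'],2),x['rect']) for x in finder.trace('wrist',l)[:2]])
E
```

```text
{'t': 5.15, 'qpos': array([ 2.12198568e-02,  1.17492307e-01,  1.70344218e+00, -4.46663341e-05,
        1.32068746e+00, -1.08780307e+00]), 'qd': array([ 0.00760269, -0.00203724, -0.00139247, -0.00168182,  0.00148166,
       -0.00985758]), 'joint_efforts': array([-8.75718822e-02, -3.61003840e+01, -3.12319779e+01,  1.59822532e-02,
        7.30594201e-02, -1.55577256e-02]), 'ee_pos': array([0.58139498, 0.12495641, 0.30263153]), 'tool_rot': array([-3.14154073e+00, -5.83939214e-06,  2.67983031e+00]), 'force': array([ 1.03017063, -0.21943328,  0.3822666 ]), 'ft_torque': array([ 0.06783027, -0.07722657, -0.01382182]), 'grasp_force': 0.0, 'grip_width': 0.05955989077081172}
[[356.45262625   0.         325.10745556]
 [  0.         356.45262625 243.26471762]
 [  0.           0.           1.        ]] [[-1.58265226e-04  9.61380969e-01  2.75221016e-01  8.01501343e-02]
 [ 9.99999987e-01  1.48389413e-04  5.67052136e-05 -1.36967853e-03]
 [ 1.36754281e-05  2.75221022e-01 -9.61380980e-01 -8.20009227e-02]
 [ 0.00000000e+00  0.00000000e+00  0.00000000e+00  1.00000000e+00]]
jig [(0.94, [247.2, 131.5, 139.5, 199.2])]
panel [(0.81, [258.5, 185.8, 64.4, 81.1])]
paddle_mid [(0.69, [283.2, 148.0, 103.9, 170.8])]
lip_foot [(0.89, [282.5, 142.6, 104.6, 174.9])]
```

View pics/w1.png

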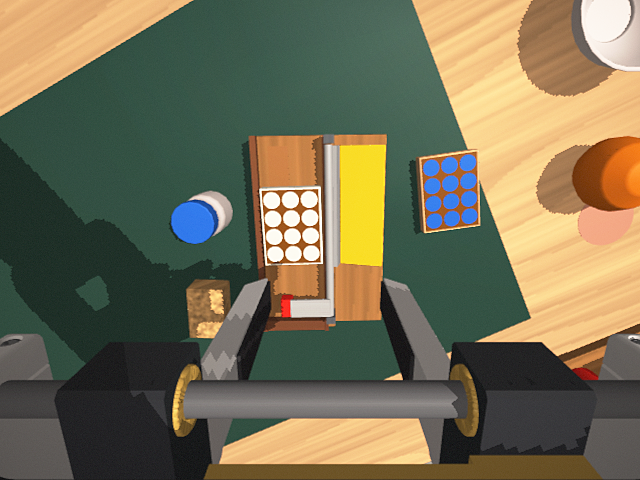

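```bash
python3 - <<'E'
from h import *
import pickle
o,w=pickle.load(open('w1.pkl','rb'))
from scipy.optimize import least_squares
I=w['color'].astype(int); m=((I[...,0]>140)&(I[...,1]>110)&(I[...,2]<90)).astype(np.uint8); m[:, :325]=0;m[:,395:]=0;m[330:]=0
m=cv2.morphologyEx(m,cv2.MORPH_OPEN,np.ones((3,3)))
c=max(cv2.findContours(m,0,1)[0],key=cv2.contourArea); q=cv2.approxPolyDP(c,4,True)[:,0]; print(q.tolist())
r=finder.trace('wrist','panel') if False else None
p=[.5935,.0832,-.455]
J=[(15,88,42),(-105,88,42),(-105,46,30),(15,46,30),(95,-40,28),(-115,-40,28),(60,-8,43),(-115,44,20),(95,-40,0)]
print(proj(jig2w(p,J),w,o).round(1).tolist())
cv2.imwrite('pics/w1c.png',cv2.resize(w['color'][125:335,235:400,::-1],None,fx=2.8,fy=2.8,interpolation=2))
E
```

```text
[[335, 135], [334, 144], [340, 145], [341, 263], [334, 269], [336, 320], [380, 319], [386, 135]]
[[381.5, 267.7], [386.2, 145.7], [340.4, 145.9], [339.9, 264.1], [262.7, 331.5], [250.6, 135.7], [288.8, 308.9], [338.0, 135.2], [266.6, 319.5]]
```

View pics/w1c.png

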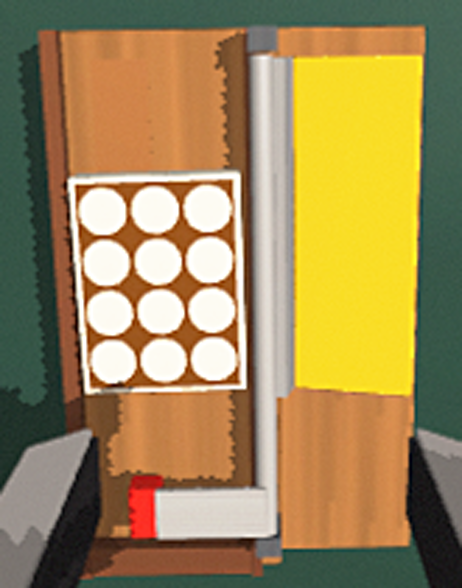

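```bash
python3 - <<'E'
from h import *
import pickle
o,w=pickle.load(open('w1.pkl','rb'))
from scipy.optimize import least_squares
px=lambda L:np.array(L)/2.8+[235,125]-.3
a=px([(293,57),(423,55),(408,395),(293,387),(38,31),(425,27)]);A=[(-105,46,29),(-105,88.3,42),(15,88.3,42),(15,46,29),(-115,-40,28),]
f=lambda p:(proj(jig2w(p,A),w,o)-a[:5]).ravel()
r=least_squares(f,[.5935,.0832,-.455]);p=r.x;print(p.round(4),r.fun.round(1))
b=px([(68,178),(242,172),(245,388),(87,392)])
def g(q,z=35):
    c,s=np.cos(q[2]),np.sin(q[2]);P=[(q[0]+c*x-s*y,q[1]+s*x+c*y,z) for x,y in((-40,-30),(-40,30),(40,30),(40,-30))]
    return (proj(jig2w(p,P),w,o)-b).ravel()
r=least_squares(g,[-40,0,0]);print(r.x.round(3),r.fun.round(1))
for t in [(-95,36),]:
    d=jig2w(p,(t[0],t[1],97+60))[0];print(d, tool(d-o['ee_pos'],o))
E
```

```text
[ 0.5926  0.0828 -0.448 ] [-0.5 -0.2 -0.8 -0.   0.8  0.8 -0.1 -0.   0.7 -0.5]
[-2.6158e+01 -1.5630e+00  1.3000e-02] [ 0.3 -0.6 -0.5 -0.1  0.8  0.3 -0.6  0.4]
[0.52258408 0.15639465 0.157     ] [0.44438189 0.0130094  0.97087879]
```

```bash
cat >> h.py <<'E'
p=[.5928,.083,-.450]
def goto(x,y,z):
    o=readout.observe(); d=jig2w(p,(x,y,97+z))[0]
    print('share',tool(d-o['ee_pos'],o).round(3),'yawerr share',round(-(2*0+np.pi+p[2]-o['tool_rot'][2])/1.5,4))
def where():
    o=readout.observe(); d=o['ee_pos']-[p[0],p[1],.097]; print(o['t'],(R.from_euler('z',-p[2]).apply(d)*1000).round(1),o['tool_rot'].round(3),R.from_euler('z',-p[2]).apply(o['force']).round(1),o['grip_width'])
E
python3 -c "
from h import *
where();goto(-83,36,58)"
```

```text
5.4 [-29.   33.4 205.7] [3.142 0.    2.684] [-1.2 -0.3 -0.6] 0.05948534943579715
share [0.36  0.014 0.985] yawerr share -0.0053
```

Call:
arm_command(
  steps=[0.36, 0.014, 0.5, 0, 0, -0.005, 0.27, 0.36, 0.014, 0.985, 0, 0, -0.005, 0.27, 0.36, 0.014, 0.985, 0, 0, -0.005, 0.27, 0.36, 0.014, 0.985, 0, 0, -0.005, 0.27, 0.36, 0.014, 0.985, 0, 0, -0.005, 0.27],
)

```text
t: 6.02
ee_pos: [0.5351, 0.1515, 0.1568]
tool_rot: [3.14, 0.003, 2.692]
force: [-0.3, -0.4, 1.0]
grip_width: 0.0597
grasp_force: 0.0
```

```bash
python3 - <<'E'
from h import *
import pickle
where()
o=readout.observe();w=snap('wrist','w2');where();goto(-83,36,27)
pickle.dump((o,w),open('w2.pkl','wb'))
J=[(-66,-31,35),(-66,28,35),(14,-31,35),(14,28,35),(-105,46,29),(-105,88,42),(15,88,42),(15,46,29)]
q=proj(jig2w(p,J),w,o);print(q.round(1).tolist())
im=w['color'][:,:,::-1].copy()
for u in q: cv2.circle(im,tuple(int(v) for v in u),2,(255,0,255),-1)
cv2.imwrite('pics/w2o.png',im)
E
```

```text
6.025 [-81.8  36.6  59.8] [3.140e+00 3.000e-03 2.692e+00] [-0.1 -0.5  1. ] 0.05966121605560139
6.075 [-81.4  36.7  60.4] [3.139 0.004 2.692] [ 0.4 -0.2 -0.3] 0.05947090448447033
share [ 0.011 -0.005  0.222] yawerr share 0.0002
[[218.6, 300.7], [313.2, 300.7], [228.3, 407.5], [314.3, 407.5], [342.5, 237.8], [416.7, 243.7], [403.8, 416.2], [340.1, 402.5]]
```

View pics/w2o.png

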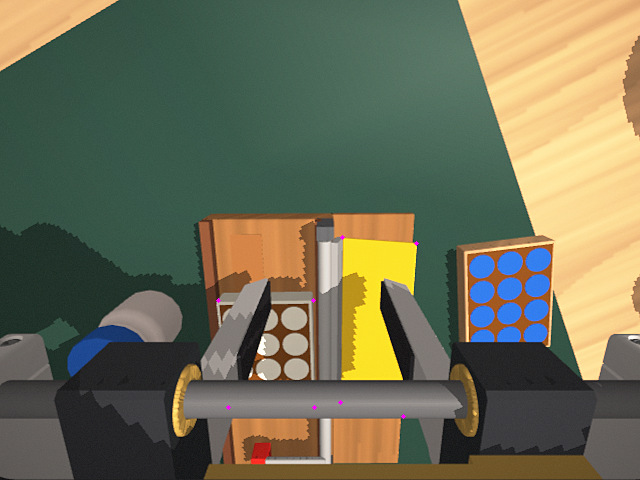

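Call:
arm_command(
  steps=[0.03, 0, 0, 0, 0, 0, 0.27, 0.03, 0, 0.05, 0, 0, 0, 0.27, 0.03, 0, 0.1, 0, 0, 0, 0.27, 0.03, 0, 0.15, 0, 0, 0, 0.27, 0.03, 0, 0.2, 0, 0, 0, 0.27, 0.03, 0, 0.21, 0, 0, 0, 0.27, 0.03, 0, 0.21, 0, 0, 0, 0.27],
)

```text
t: 6.95
ee_pos: [0.5295, 0.1527, 0.1235]
tool_rot: [-3.139, -0.001, 2.693]
force: [-4.3, -4.3, 8.4]
grip_width: 0.0596
grasp_force: 4.1
```

```bash
python3 - <<'E'
from h import *
where();goto(-83,36,27)
s=snap('scene');t=snap('top')
a=s['color'][190:275,310:400,::-1];cv2.imwrite('pics/s3.png',cv2.resize(a,None,fx=6.5,fy=6.5,interpolation=2))
E
```

```text
6.95 [-87.3  35.2  26.5] [-3.139e+00 -1.000e-03  2.693e+00] [-2.  -5.7  8.4] 0.05958472682064782
share [-0.029  0.005 -0.003] yawerr share 0.0008
```

View pics/s3.png

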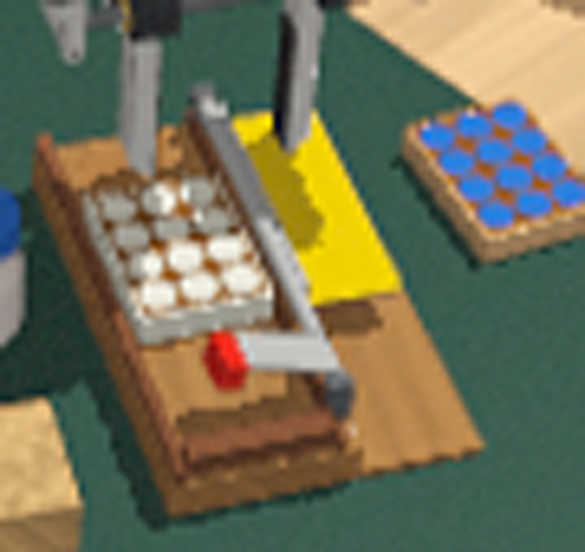

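```bash
python3 - <<'E'
from h import *
from scipy.optimize import minimize_scalar
def red(bgr):
    I=bgr.astype(int);m=(I[...,2]>130)&(I[...,1]<70)&(I[...,0]<70);m[:190]=0;m[260:]=0;m[:,:220]=0;m[:,360:]=0
    wt=m*1.;v,u=np.nonzero(m);return np.array([u.mean(),v.mean()]),m.sum()
def lip(a):
    y,z=-46,-2.5;c,s=np.cos(a),np.sin(a); return (60,38+c*y+s*z,38-s*y+c*z)
where()
for n in('scene','top'):
    r0,n0=red(cv2.imread(f'pics/{n}.png'));s=cams.snapshot(n);r1,n1=red(s['color'][:,:,::-1])
    print(n,r0,n0,r1,n1,'obs',(r1-r0).round(2))
    for a in(.1,.2,.28,.36):print(a,(proj(jig2w(p,lip(a)),s)-proj(jig2w(p,lip(0)),s)).round(2))
where()
E
```

```text
7.05 [-87.3  35.2  26.7] [-3.139e+00 -1.000e-03  2.693e+00] [-1.3 -5.9  8.3] 0.05959667955329289
scene [343.54285714 249.45714286] 35 [344.14285714 245.28571429] 42 obs [ 0.6  -4.17]
0.1 [[ 0.08 -1.18]]
0.2 [[ 0.33 -2.4 ]]
0.28 [[ 0.64 -3.38]]
0.36 [[ 1.06 -4.37]]
top [291.32 220.92] 25 [289.77419355 220.67741935] 31 obs [-1.55 -0.24]
0.1 [[-0.05 -0.16]]
0.2 [[-0.24 -0.4 ]]
0.28 [[-0.5  -0.64]]
0.36 [[-0.84 -0.91]]
7.15 [-87.3  35.2  26.7] [-3.139e+00 -1.000e-03  2.693e+00] [-1.8 -6.5  8.6] 0.05977877483025035
```

Call:
arm_command(
  steps=[0, 0, -0.007, 0, 0, 0, 0.27, -0.05, 0, -0.007, 0, 0, 0, 0.27, -0.1, 0, -0.007, 0, 0, 0, 0.27, -0.14, 0, -0.007, 0, 0, 0, 0.27, -0.18, 0, -0.007, 0, 0, 0, 0.27, -0.22, 0, -0.007, 0, 0, 0, 0.27, -0.26, 0, -0.007, 0, 0, 0, 0.27, -0.3, 0, -0.007, 0, 0, 0, 0.27, -0.34, 0, -0.007, 0, 0, 0, 0.27, -0.38, 0, -0.007, 0, 0, 0, 0.27, -0.42, 0, -0.007, 0, 0, 0, 0.27, -0.42, 0, -0.007, 0, 0, 0, 0.27],
)

```text
t: 8.65
ee_pos: [0.5864, 0.1264, 0.1245]
tool_rot: [3.141, -0.001, 2.692]
force: [-2.6, -0.0, 5.5]
grip_width: 0.06
grasp_force: 2.7
```

```bash
python3 - <<'E'
from h import *
where();goto(-8,36,27)
s=snap('scene');t=snap('top')
a=s['color'][190:275,310:400,::-1];b=t['color'][190:285,225:320,::-1]
a=cv2.resize(a,(400,400),interpolation=2);b=cv2.resize(b,(400,400),interpolation=2)
cv2.imwrite('pics/s4.png',np.hstack([a,b]))
E
```

```text
8.65 [-24.7  36.3  27.5] [ 3.141e+00 -1.000e-03  2.692e+00] [-2.3 -1.1  5.5] 0.05997460102524337
share [-0.111 -0.002  0.003] yawerr share 0.0004
```

View pics/s4.png

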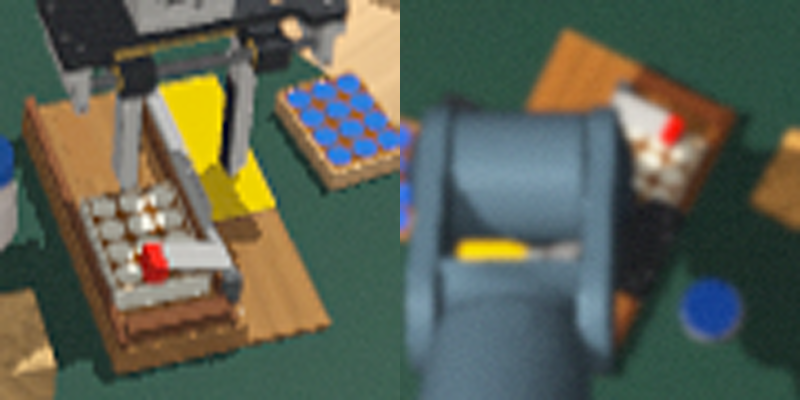

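Call:
arm_command(
  steps=[-0.03, 0, 0, 0, 0, 0, 0.27, -0.06, 0, 0, 0, 0, 0, 0.27, -0.08, 0, 0, 0, 0, 0, 0.27, -0.1, 0, 0, 0, 0, 0, 0.27, -0.11, 0, 0, 0, 0, 0, 0.27, -0.115, 0, 0, 0, 0, 0, 0.27, -0.115, 0, 0, 0, 0, 0, 0.27],
)

```text
t: 9.62
ee_pos: [0.6002, 0.1197, 0.1241]
tool_rot: [-3.141, -0.007, 2.692]
force: [-8.6, 4.0, 9.5]
grip_width: 0.0598
grasp_force: 5.6
```

```bash
python3 -c "
from h import *
where()"
```

```text
9.625 [-9.3 36.3 27.1] [-3.141 -0.007  2.692] [-9.5 -0.1  9.5] 0.05978857233995242
```

Call:
arm_command(
  steps=[-0.01, 0, 0, 0, 0, 0, 0.27, -0.01, 0, 0, 0, 0, 0, 0.27, -0.01, 0, 0, 0, 0, 0, 0.27],
)

```text
t: 10.0
ee_pos: [0.6006, 0.1196, 0.1241]
tool_rot: [-3.14, -0.01, 2.691]
force: [-12.2, 5.3, 12.7]
grip_width: 0.0595
grasp_force: 7.9
```

```bash
python3 - <<'E'
from h import *
where()
s=snap('scene')
a=s['color'][190:275,310:400,::-1]
cv2.imwrite('pics/s5.png',cv2.resize(a,None,fx=6.5,fy=6.5,interpolation=2))
q=proj(jig2w(p,[(80,-30,35),(80,30,35),(80,-30,20),(0,-30,35)]),s);print(((q-[310,190])*6.5).round())
E
```

```text
10.0 [-8.9 36.3 27.1] [-3.14  -0.01   2.691] [-13.3  -0.6  12.7] 0.05950864537442887
[[185. 425.]
 [323. 397.]
 [183. 450.]
 [128. 291.]]
```

View pics/s5.png

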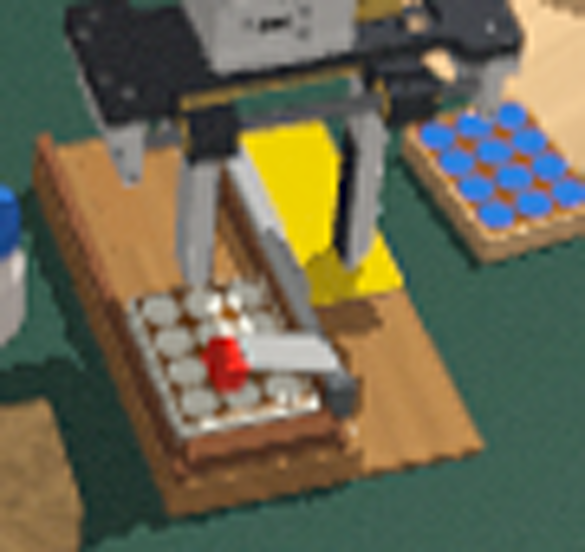

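Call:
arm_command(
  steps=[0.02, 0, 0, 0, 0, 0, 0.27, 0.04, 0, 0, 0, 0, 0, 0.27, 0.06, 0, 0, 0, 0, 0, 0.27, 0.06, 0, 0, 0, 0, 0, 0.27, 0.06, 0, -0.03, 0, 0, 0, 0.27, 0.06, 0, -0.06, 0, 0, 0, 0.27, 0.06, 0, -0.1, 0, 0, 0, 0.27, 0.06, 0, -0.3, 0, 0, 0, 0.27, 0.06, 0, -0.6, 0, 0, 0, 0.27, 0.06, 0, -0.9, 0, 0, 0, 0.27, 0.06, 0, -0.9, 0, 0, 0, 0.27, 0.06, 0, -0.9, 0, 0, 0, 0.27],
)

```text
t: 11.55
ee_pos: [0.5943, 0.1219, 0.2583]
tool_rot: [-3.141, -0.002, 2.692]
force: [0.1, -0.0, -0.2]
grip_width: 0.0598
grasp_force: 0.0
```

```bash
python3 - <<'E'
from h import *
where()
s=snap('scene');o=readout.observe();w=snap('wrist')
a=cv2.resize(s['color'][190:275,310:400,::-1],(400,400),interpolation=2)
cv2.imwrite('pics/s6.png',np.hstack([a,cv2.resize(w['color'][150:380,210:440,::-1],(400,400),interpolation=2)]))
q=proj(jig2w(p,[(80,-30,35),(80,30,35),(0,30,35),(0,-30,35)]),w,o);print(((q-[210,150])*400/230+[400,0]).round())
E
```

```text
11.55 [-15.5  35.7 161.3] [-3.141e+00 -2.000e-03  2.692e+00] [ 0.1  0.  -0.2] 0.05975575623363586
[[484. 319.]
 [593. 319.]
 [593. 180.]
 [476. 180.]]
```

View pics/s6.png

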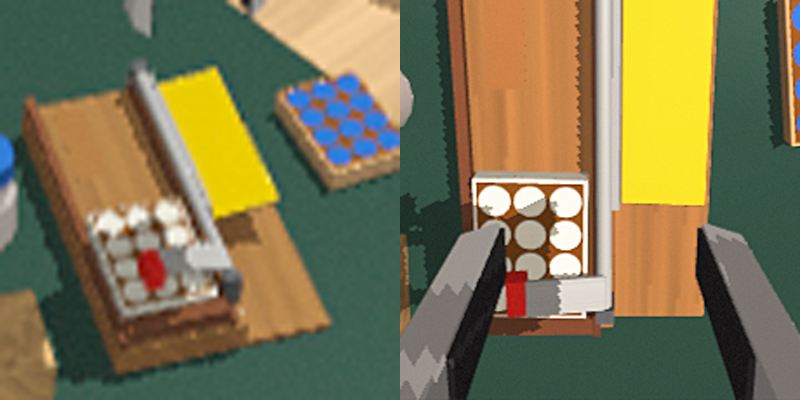

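The pictures show the panel home: its rear top edge is at crop row ~180, as predicted, and its front edge is on the stop. The lip rests on the panel, the paddle is released and the arm is clear.

```bash
python3 -c "
from h import *
print(job.hand_in())"
```

```text
the job is handed in; nothing more can be done
None
```

I pushed the panel home against the end stop with the paddle held down, then released the paddle; the last pictures show the lip resting on the panel and the arm clear. The job is handed in at about 11.6 s, and no verdict came back.

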